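# Clamp air cylinders in the test fixture and set the test air

### The arm

A 6-joint arm with a two-finger parallel gripper is mounted at the origin on the work surface. World frame = base frame: x ahead of the robot, y to its left, z up, the work surface at z = 0. Lengths are in m, angles in rad, forces in N, time in s.
With the tool pointing down it reaches from about 0.275 to 1 m from the base axis. Payload 8.4 kg.
Tool frame: the origin (TCP) lies midway between the tips of the shut fingers; the grasp point (between the pads) lies 19 mm behind it; z points along the fingers, y is the line along which they close (so a half turn about z gives the same grasp; the last joint's range is limited). The gripper opens to 85 mm and grips with 20 to 120 N. Pads are 22 mm wide; open, the fingers measure 114 mm over their backs; the gripper's body (76 mm by 85 mm) begins 54 mm behind the grasp point. The pads swing forward as they close: fully open they stand 13 mm farther back than shut.
Start: joints at [-1.159, 0.353, 1.633, -0, 1.155, -0.002], TCP at [0.251, -0.572, 0.193] pointing down, gripper open.
Joint ranges: [-2.63, 2.63], [-0.92, 2.1], [0.06, 2.66], [-1.3, 4.44], [0, 2.69], [-3.02, 3.02]. Speed limits (rad/s): [2.22, 2.22, 2.79, 3.14, 3.14, 3.14].

### API

Orientations are given as [roll, pitch, yaw] about the fixed x, y, z axes, in that order (R = Rz(yaw) Ry(pitch) Rx(roll)).
In Python, from rig import r gives the robot as it stands.
- The arm moves only by the shell command python3 -m jog 'ROWS'. ROWS is JSON, a list of rows, each a list of 5 numbers: the opening, from -1 (shut) to 1 (fully open), then the shift along the tool's x, y, z scaled (see below), then the turn about the tool's z scaled (see below). In form: [[claw, dx, dy, dz, yaw], ...]. A call has exactly 10 rows; each row shifts and turns the commanded pose from where the row before left it, along the tool's axes as they then stand; what a row does not reach is not made up. The controller multiplies each number of a shift by 30 mm and each number of a turn by 0.12 rad. A row lasts 1/8 s, in which the tool goes at most 62.5 mm and 10.7 degrees, less where a joint would pass 70% of its speed; a pose out of reach is approached as far as the arm can. A call with a number of a shift or a turn outside -1 to 1 is refused whole. A call with a gripper value outside its range is refused whole. The fingers move at their own pace and stop on an object; the grip force is fixed at half the most. Time passes only in rows, so rows that do not move let the fingers close, or fill a call up. It gives the time, the measured TCP pose, the force, the opening and the grip force at its end, in the units of the state.
- r.observe(): the state, without advancing time (a new reading comes with each control period).
- r.capture(name): name is "side" or "top"; returns the picture (384x512x3 uint8, red, green, blue); there is no depth.
- r.camera_params(name): a dict with "fovy" (degrees; the focal length in pixels is half the picture's height over the tangent of half this angle, whatever the lens; pixels are square), "cx", "cy" (the principal point, pixels), "rvec" (rotation vector, rad) and "tvec" (3), from world to camera coordinates, as OpenCV has them. Camera axes: x right, y down, z forward; pixel columns grow to the right and rows downward; lengths in m; the calibration is good to about 2 mm. A picture is of the moment at which its call begins. camera_params takes no time and is no camera call.
- r.close_job(): hands the job in; it is judged then, once.
The state is a dict: "time_s": time; "joint_positions": joint angles; "dq": joint speeds; "joint_torque": joint torques, N m; "ee_pos": TCP position; "ee_rot": TCP orientation; "contact_force": force on the tool from outside, world axes, zero at the start; "torque": the same for the moment, N m; "finger_gap": opening from 0.0 (shut) to 1.0 (fully open); "gripper_force": force on a finger pad.
Only numpy, scipy, OpenCV 4.12 (cv2) and the standard library are available. Lean on these libraries where they do the work, as an engineer would, in place of code of your own. Each camera call takes 0.05 s, during which the arm holds its last target. There are 200 camera calls.

### The job

Pull the air lever back to its vent stop first, then lift the sprung clamp bar and turn it well aside, lay every air cylinder on the bench in a lane of the fixture (any lane, one each, tube in both saddles), turn the bar back over them and let it down so that it clamps the tubes. Then set the air lever to its white test mark, 54 degrees forward of the vent stop; never have the lever off vent while the bar is aside, and leave everything else on the bench where it is.

Things in the scene. Friction and masses are not known exactly. Their poses are not given: they have to be found in the camera images.
- cyl1_mid (a point): (All sizes in mm.) Air cylinder, middle of its round tube, 23 above the bench. One of up to three alike; some may be absent. Aluminium tube 38 dia x 100 long between black square end caps 46 x 46 x 22, and a steel rod stub 12 dia (nut 20 dia) 25 out of one cap. 0.3 to 0.55 kg. x runs along the cylinder to the rod, z up. Lies flat on its caps, so does not roll. Grip across the tube.
- cyl2_mid (a point): (All sizes in mm.) Air cylinder, middle of its round tube, 23 above the bench. One of up to three alike; some may be absent. Aluminium tube 38 dia x 100 long between black square end caps 46 x 46 x 22, and a steel rod stub 12 dia (nut 20 dia) 25 out of one cap. 0.3 to 0.55 kg. x runs along the cylinder to the rod, z up. Lies flat on its caps, so does not roll. Grip across the tube.
- cyl3_mid (a point): (All sizes in mm.) Air cylinder, middle of its round tube, 23 above the bench. One of up to three alike; some may be absent. Aluminium tube 38 dia x 100 long between black square end caps 46 x 46 x 22, and a steel rod stub 12 dia (nut 20 dia) 25 out of one cap. 0.3 to 0.55 kg. x runs along the cylinder to the rod, z up. Lies flat on its caps, so does not roll. Grip across the tube.
- lane1 (a point): Lane 1 (next to the bar's post): where the middle of a seated tube comes, 50 above the bench. x along the lane (a cylinder lies along it, either end first), y across the lanes towards the post, z up. Lane = two 90-degree V saddles 10 thick, 32 either side of this point along x; they carry the tube between its caps, +-13 play lengthwise.
- lane2 (a point): Lane 2 (middle): where the middle of a seated tube comes, 50 above the bench. x along the lane (a cylinder lies along it, either end first), y across the lanes towards the post, z up. Lanes are 68 apart. V rims about 4 below this point. All lanes are alike.
- lane3 (a point): Lane 3 (farthest from the post): where the middle of a seated tube comes, 50 above the bench. x along the lane (a cylinder lies along it, either end first), y across the lanes towards the post, z up. The fixture's base plate is 160 along x, 345 across, its top 12 above the bench.
- post_axis (a point): On the upright axis about which the clamp bar turns, 50 above the bench, 145 from lane2 along the lanes' +y. Axes as the lanes'. The fixed sleeve is 34 dia, its top 52 above the bench.
- bar_knob (a point): Half-way up the round upright black grip on the clamp bar, 145 from the post axis: above lane2 when shut. Grip 26 dia, 46 high. This point is 24 above the bar's upper face, 22 below the grip's top, and 100 above the bench with the bar right down. The bar is steel, 20 wide, 14 thick, and reaches 270 from the post axis. Turns with the bar.
- bar_lift (a joint): Height of the clamp bar in m: 0 right down (nothing under it, underside 62 above the bench), 0.06 at the top stop. A spring and its weight pull it down with about 9 N at 0 and 16 N at 0.06, damped; let go, it goes down by itself, whichever way it is turned. On seated cylinders it rests at about 0.007. Lift it 0.04 or more to pass over cylinders and keeper.
- bar_turn (a joint): Turn of the clamp bar in rad: 0 shut, at its stop, across all lanes; grows as its free end swings to the lanes' +x (away from the robot), stop at 1.6; stays where left, turns lightly. All lanes clear above 1.4. A keeper by the free end, top 87 above the bench, keeps it from turning unless lifted 0.026 or more; it comes fully down only when turned back to within 0.03 of shut.
- air_lever (a joint): Angle of the air lever in rad: 0 at the vent stop, leaning 0.7 from upright towards the valve's -x (robot side); grows as the ball moves forward to +x; upright at 0.7; the white test mark is at 0.95 (54 degrees); far stop at 1.4. A friction hinge (about 2 N at the ball): it stays where it is left.
- lever_ball (a point): Centre of the black ball, 32 dia, at the end of the air lever, 100 from its pivot, 136 to 160 above the bench. Can be pinched from above.
- lever_pivot (a point): The lever's pivot, 60 above the bench, on a grey valve block 130 x 70 x 45 high. x forward (the way the lever swings), y the hinge axis, z up. An aluminium disc of radius 58 on the pivot, 18 to 24 to the lever's +y side, bears the white test mark, a radial bar standing proud of its rim.
- spanner: Bystander, to be left alone: open-ended spanner, lying flat.
- screwdriver: Bystander, to be left alone: screwdriver, lying flat.
- spray_can: Bystander, to be left alone: upright spray can, 60 dia x 170 mm. Origin at its underside.
- grease_jar: Bystander, to be left alone: jar, 70 dia x 70 mm. Origin at its underside.
- bearing_ring: Bystander, to be left alone: steel bearing ring, 72 outside dia x 18 mm. Origin at its underside.

How it is judged:
On the way, in this order (a step that is already met when the one before it is completed fails the run):
1. the air lever is back at its vent stop (value of joint air_lever below 0.12 rad), for 0.2 s.
2. the clamp bar is turned aside, clear of the lanes (value of joint bar_turn above 1.3 rad), for 0.2 s.
3. every cylinder lies in a lane, in both saddles, with the bar still aside ((distance between cyl1_mid and lane1 below 0.018 m or distance between cyl1_mid and lane2 below 0.018 m or distance between cyl1_mid and lane3 below 0.018 m) and z of cyl1_mid in the frame of lane2 between -0.005 and 0.005 m and angle between the x axis of each of cyl1_mid, cyl2_mid, cyl3_mid and the x axis of lane2, either way round below 0.08 rad and (distance between cyl2_mid and lane1 below 0.018 m or distance between cyl2_mid and lane2 below 0.018 m or distance between cyl2_mid and lane3 below 0.018 m) and z of cyl2_mid in the frame of lane2 between -0.005 and 0.005 m and (distance between cyl3_mid and lane1 below 0.018 m or distance between cyl3_mid and lane2 below 0.018 m or distance between cyl3_mid and lane3 below 0.018 m) and z of cyl3_mid in the frame of lane2 between -0.005 and 0.005 m and value of joint bar_turn above 1.2 rad), for 0.3 s.
4. the bar is shut and down on the tubes ((distance between cyl1_mid and lane1 below 0.018 m or distance between cyl1_mid and lane2 below 0.018 m or distance between cyl1_mid and lane3 below 0.018 m) and z of cyl1_mid in the frame of lane2 between -0.005 and 0.005 m and angle between the x axis of each of cyl1_mid, cyl2_mid, cyl3_mid and the x axis of lane2, either way round below 0.08 rad and (distance between cyl2_mid and lane1 below 0.018 m or distance between cyl2_mid and lane2 below 0.018 m or distance between cyl2_mid and lane3 below 0.018 m) and z of cyl2_mid in the frame of lane2 between -0.005 and 0.005 m and (distance between cyl3_mid and lane1 below 0.018 m or distance between cyl3_mid and lane2 below 0.018 m or distance between cyl3_mid and lane3 below 0.018 m) and z of cyl3_mid in the frame of lane2 between -0.005 and 0.005 m and value of joint bar_turn below 0.06 rad and value of joint bar_lift between 0.003 and 0.014 m), for 0.3 s.
5. the air lever stands at the test mark (value of joint air_lever between 0.84 and 1.06 rad), for 0.3 s.
At the end, for the whole second after the job is handed in: Every cylinder present is seated in a lane (within 18 mm, 5 mm in height, 0.08 rad in direction), the bar is shut (turn under 0.06 rad) and rests on the tubes (lift 0.003 to 0.014 m), the air lever is at 0.84 to 1.06 rad, and all is at rest (all of step 4 and all of step 5 and linear speed of each of air_cyl1, air_cyl2, air_cyl3 below 0.03 m/s and velocity of joint air_lever below 0.05 rad/s); the robot touches nothing.
It fails at once if the air lever is off vent (above 0.3 rad) while the clamp bar is turned aside (above 0.2 rad) (value of joint air_lever above 0.3 rad and value of joint bar_turn above 0.2 rad).
It fails at once if a bystander is moved by more than 60 mm (distance of any of spanner, screwdriver, spray_can, grease_jar, bearing_ring from where it was at the start of the episode above 0.06 m).
Of air_cyl1, air_cyl2, air_cyl3 only 2 to 3 are there at a start; the rules pass over those that are not, and their reading is None.
At some moment in a run one of air_cyl1, air_cyl2, air_cyl3 may be knocked a few centimetres aside while the robot is not near it.
Once in a run the grip may slacken for a moment while it holds something.
It also fails if it takes over 210 s, if anything falls off the work surface, if the arm or the gripper's body presses on something with over 40 N, if the wrist force passes 120 N, or if a joint passes its speed limit or range.

## Working session

There is one attempt and no reset: what is moved stays moved. The work goes in short steps, Python scripts to look and compute and a shell command to move; the robot and the scene stay as the last step left them, time stands still between calls to the robot, and variables do not carry over. Pictures are saved under pics/ and viewed, at most 14 in all, crops included, and the job is handed in when it is done.

```bash
mkdir -p pics; ls; python3 - <<'E'
from rig import r
import cv2
for n in("top","side"):
    cv2.imwrite(f"pics/{n}0.png",r.capture(n)[:,:,::-1]); print(n,r.camera_params(n))
o=r.observe(); print(o["ee_pos"],o["ee_rot"],o["finger_gap"],o["contact_force"],o["time_s"])
E
```

```text
pics
top {'fovy': 42.08212584974065, 'cx': 251.13754828028974, 'cy': 199.81305234365652, 'rvec': array([ 2.20192288, -2.19112274,  0.09375292]), 'tvec': array([0.0125859 , 0.54356645, 1.63647122])}
side {'fovy': 46.731694829962805, 'cx': 266.0996886644652, 'cy': 185.40758135749755, 'rvec': array([ 0.11973355, -2.712619  ,  1.44823249]), 'tvec': array([0.55450262, 0.11862164, 1.68214563])}
[ 0.25113063 -0.57184023  0.19224838] [-3.14040671e+00 -3.55312081e-05  4.13782853e-01] 0.9991603637135276 [ 1.08396086  0.09716821 -0.55649266] 0.1
```

View pics/top0.png

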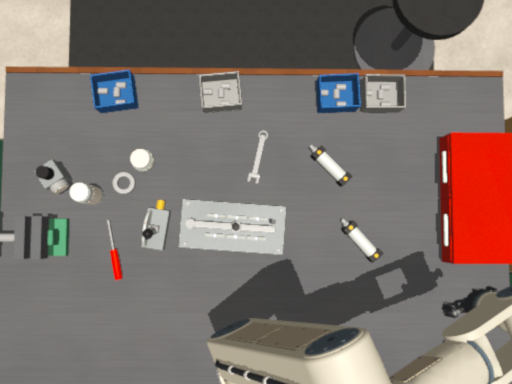

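View pics/side0.png

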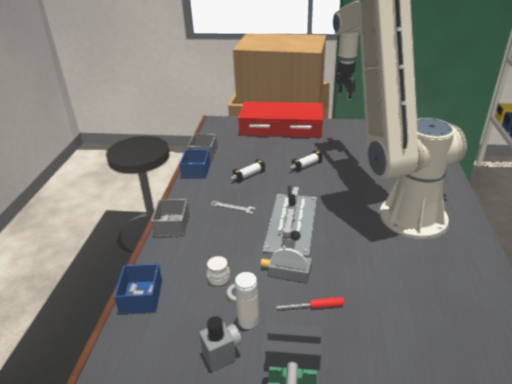

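```bash
cat > h.py <<'E'
import numpy as np, cv2
from rig import r
def cam(n):
    p=r.camera_params(n); R=cv2.Rodrigues(np.array(p["rvec"]))[0]; f=192/np.tan(np.radians(p["fovy"])/2)
    return R,np.array(p["tvec"]),f,p["cx"],p["cy"]
def ray(n,u,v):
    R,t,f,cx,cy=cam(n); return -R.T@t, R.T@np.array([(u-cx)/f,(v-cy)/f,1])
def onz(n,u,v,z):
    o,d=ray(n,u,v); return o+d*(z-o[2])/d[2]
def proj(n,P):
    R,t,f,cx,cy=cam(n); q=R@np.asarray(P,float)+t; return np.array([cx+f*q[0]/q[2],cy+f*q[1]/q[2]])
def tri(a,b):
    o1,d1=ray("top",*a); o2,d2=ray("side",*b)
    s=np.linalg.lstsq(np.c_[d1,-d2],o2-o1,rcond=None)[0]; p,q=o1+d1*s[0],o2+d2*s[1]
    return (p+q)/2,np.linalg.norm(p-q)
def crop(n,name,x0,y0,w,h,k,img=None):
    img=r.capture(n) if img is None else img
    cv2.imwrite(f"pics/{name}.png",cv2.resize(img[y0:y0+h,x0:x0+w,::-1],None,fx=k,fy=k,interpolation=cv2.INTER_CUBIC)); return img
E
python3 - <<'E'
from h import *
a=cv2.imread("pics/top0.png")[:,:,::-1];b=cv2.imread("pics/side0.png")[:,:,::-1]
A=cv2.resize(a[130:270,130:390],None,fx=3,fy=3,interpolation=2)[:,:,::-1]
B=cv2.resize(b[145:285,200:330],None,fx=4,fy=4,interpolation=2)[:,:,::-1]
cv2.imwrite("pics/a1.png",A);cv2.imwrite("pics/b1.png",B)
# tubes: bright blobs
g=cv2.cvtColor(a,cv2.COLOR_RGB2GRAY)
n,l,s,c=cv2.connectedComponentsWithStats((g>150).astype(np.uint8))
for i in range(1,n):
    if 100<s[i,4]<1500 and s[i,0]>290 and s[i,1]<290 and s[i,0]<430 and s[i,1]>120:
        cn=np.argwhere(l==i)[:,::-1].astype(np.float32); rr=cv2.minAreaRect(cn); print(s[i],rr)
        box=cv2.boxPoints(rr); P=np.array([onz("top",u,v,.035)[:2] for u,v in box]);print(P.round(4).tolist(), onz("top",*rr[0],.035).round(4))
for z in(0.05,): print(onz("top",235,227,.1),onz("top",148,234,.15))
E
```

```text
[317 150  31  31 395] ((331.0, 166.00001525878906), (41.01219177246094, 11.31370735168457), 45.0)
[[0.6904, -0.1868], [0.7173, -0.2135], [0.6213, -0.3091], [0.5946, -0.2823]] [ 0.6558 -0.248   0.035 ]
[349 226  27  30 378] ((360.67193603515625, 239.88914489746094), (36.257057189941406, 11.637239456176758), 47.72631072998047)
[[0.4436, -0.2899], [0.4694, -0.3185], [0.382, -0.3979], [0.3564, -0.3693]] [ 0.4127 -0.344   0.035 ]
[0.45227614 0.06704668 0.1       ] [0.42934735 0.32921058 0.15      ]
```

View pics/a1.png

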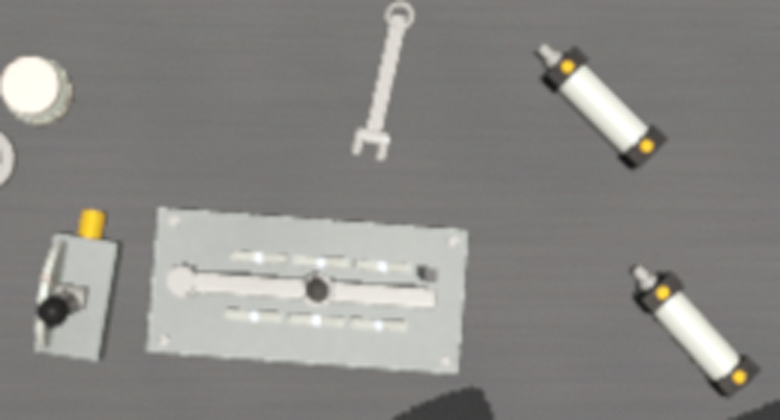

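View pics/b1.png

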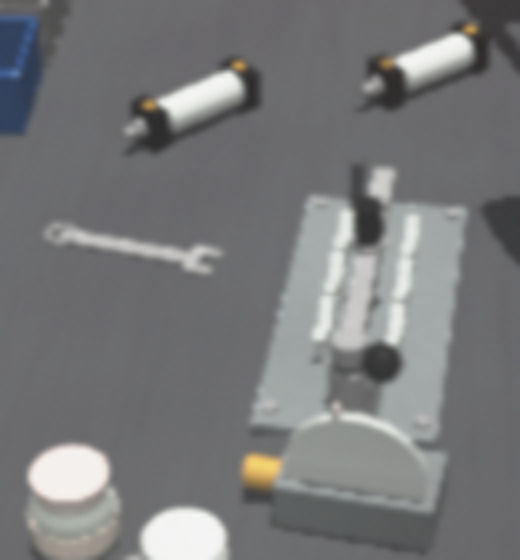

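```bash
python3 - <<'E'
from h import *
T=lambda x,y:(130+(x-1)/3,130+(y-1)/3)
S=lambda x,y:(200+(x-1.5)/4,145+(y-1.5)/4)
print("ball",tri(T(53,311),S(381,362)))
print("knobtop",tri(T(317,289),S(369,205)), onz("top",*T(317,289),.11))
print("plate",[onz("top",*T(*c),.012)[:2].round(4).tolist() for c in((160,208),(467,231),(458,373),(148,352))])
print("glints",[onz("top",*T(*c),.025)[:2].round(4).tolist() for c in((258,257),(320,262),(382,267),(254,316),(316,320),(377,325))])
print("post",onz("top",*T(183,281),.078))
print("end",onz("top",*T(434,297),.076))
print("block",[onz("top",*T(*c),.045)[:2].round(4).tolist() for c in((55,235),(118,240),(102,360),(38,352))])
print("tip cyl rod",onz("top",*T(543,50),.023),onz("top",*T(638,270),.023))
print("caps cylA",[onz("top",*T(*c),.046)[:2].round(4).tolist() for c in((568,66),(647,146))])
print("caps cylB",[onz("top",*T(*c),.046)[:2].round(4).tolist() for c in((662,293),(739,378))])
E
```

```text
ball (array([0.43208563, 0.32952777, 0.15930796]), np.float64(0.0014470998684785164))
knobtop (array([0.45502546, 0.06576064, 0.12016081]), np.float64(0.00020928317707107823)) [0.45527296 0.06589382 0.11      ]
plate [[0.5453, 0.2413], [0.5217, -0.0988], [0.3649, -0.0888], [0.3867, 0.2524]]
glints [[0.4912, 0.1319], [0.4861, 0.0639], [0.4809, -0.0042], [0.4267, 0.1357], [0.4226, 0.0679], [0.4174, 0.0011]]
post [0.46353788 0.20820053 0.078     ]
end [ 0.44782489 -0.0580351   0.076     ]
block [[0.5132, 0.3503], [0.5082, 0.2823], [0.3788, 0.2975], [0.3871, 0.3663]]
tip cyl rod [ 0.72306985 -0.18250655  0.023     ] [ 0.47902734 -0.28659885  0.023     ]
caps cylA [[0.7015, -0.2067], [0.6139, -0.2929]]
caps cylB [[0.4535, -0.3079], [0.362, -0.3908]]
```

```bash
python3 -m jog '[[0.6,0,0,-0.34,0.89],[0.6,0,0,-0.34,0.89],[0.6,0,0,-0.34,0.89],[0.6,0,0,-0.34,0.89],[0.6,0,0,-0.34,0.9],[0.6,0.08,-1,0,0],[0.6,0.08,-1,0,0],[0.6,0.08,-1,0,0],[0.6,0.08,-1,0,0],[0.6,0.08,-1,0,0]]'; python3 -m jog '[[0.6,0.08,-1,0,0],[0.6,0.08,-1,0,0],[0.6,0.08,-1,0,0],[0.6,0.08,-1,0,0],[0.6,0.08,-1,0,0],[0.6,0.08,-1,0,0],[0.6,0.08,-1,0,0],[0.6,0.08,-1,0,0],[0.6,0.08,-1,0,0],[0.6,0.08,-1,0,0]]'
cat >> h.py <<'E'
def go(x,y,z,psi=None):
    "units of shift (tool axes after the turn) and of turn from the measured pose"
    o=r.observe(); p=o["ee_pos"]; c=o["ee_rot"][2]; psi=c if psi is None else psi
    d=np.array([x,y,z])-p; a=np.array([np.cos(psi),np.sin(psi)]); b=np.array([np.sin(psi),-np.cos(psi)])
    print("pos",np.round(p,4),"yaw",round(c,3),"gap",round(o["finger_gap"],3),"F",np.round(o["contact_force"],1),"grip",np.round(o["gripper_force"],1),"t",round(o["time_s"],2))
    print("units dx dy dz yaw:",np.round([d[:2]@a/.03,d[:2]@b/.03,-d[2]/.03,(c-psi)/.12],2))
E
python3 -c "
from h import *
go(.432,.3295,.21,-.121)"
```

```text
time_s: 1.35
ee_pos: [0.2813, -0.4236, 0.2435]
ee_rot: [-3.141, 0.0, -0.122]
contact_force: [0.0, 0.1, 0.2]
finger_gap: 0.804
gripper_force: 0.0
time_s: 2.6
ee_pos: [0.3414, -0.1289, 0.2437]
ee_rot: [-3.142, 0.0, -0.122]
contact_force: [0.3, 0.3, 0.4]
finger_gap: 0.8
gripper_force: 0.0
pos [ 0.3414 -0.1289  0.2437] yaw -0.122 gap 0.8 F [0.3 0.3 0.4] grip 0.0 t 2.6
units dx dy dz yaw: [  1.15 -15.53   1.12  -0.  ]
```

```bash
python3 -m jog '[[0.6,0.07,-0.97,0,0],[0.6,0.07,-0.97,0,0],[0.6,0.07,-0.97,0,0],[0.6,0.07,-0.97,0,0],[0.6,0.07,-0.97,0,0],[0.6,0.07,-0.97,0,0],[0.6,0.07,-0.97,0,0],[0.6,0.07,-0.97,0,0],[0.6,0.07,-0.97,0,0],[0.6,0.07,-0.97,0,0]]'; python3 -m jog '[[0.6,0.07,-0.97,0,0],[0.6,0.07,-0.97,0,0],[0.6,0.07,-0.97,0,0],[0.6,0.07,-0.97,0,0],[0.6,0.07,-0.97,0,0],[0.6,0.07,-0.97,0,0],[0.6,0,0,0,0],[0.6,0,0,0,0],[0.6,0,0,0,0],[0.6,0,0,0,0]]'
python3 -c "
from h import *
go(.432,.3295,.14,-.121)
crop('side','lev1',240,150,130,130,4)"
```

```text
time_s: 3.85
ee_pos: [0.3975, 0.1573, 0.2437]
ee_rot: [3.141, 0.0, -0.121]
contact_force: [-0.3, -0.0, 0.5]
finger_gap: 0.799
gripper_force: 0.0
time_s: 5.1
ee_pos: [0.4313, 0.3275, 0.244]
ee_rot: [-3.142, -0.0, -0.122]
contact_force: [-0.2, -0.9, 0.4]
finger_gap: 0.804
gripper_force: 0.0
pos [0.4313 0.3275 0.244 ] yaw -0.122 gap 0.804 F [-0.2 -0.9  0.4] grip 0.0 t 5.1
units dx dy dz yaw: [ 0.02 -0.07  3.47 -0.01]
```

View pics/lev1.png

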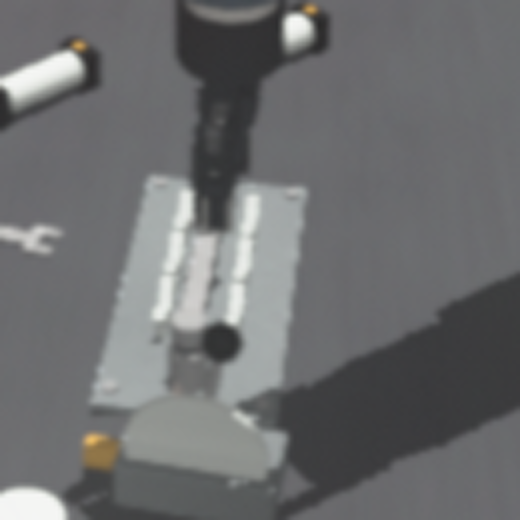

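```bash
python3 -m jog '[[0.6,0,-0.06,0.5,0],[0.6,0,0,0.6,0],[0.6,0,0,0.6,0],[0.6,0,0,0.6,0],[0.6,0,0,0.6,0],[0.6,0,0,0.55,0],[0.6,0,0,0,0],[-1,0,0,0,0],[-1,0,0,0,0],[-1,0,0,0,0]]'; python3 -m jog '[[-1,0,0,0,0],[-1,0,0,0,0],[-1,0,0,0,0],[-1,0,0,0,0],[-1,-0.3,0,0,0],[-1,-0.3,0,0.1,0],[-1,-0.3,0,0.15,0],[-1,-0.3,0,0.15,0],[-1,0,0,0,0],[-1,0,0,0,0]]'
```

```text
time_s: 6.4
ee_pos: [0.4318, 0.3302, 0.1409]
ee_rot: [-3.141, -0.001, -0.121]
contact_force: [0.9, -0.2, -0.7]
finger_gap: 0.164
gripper_force: 0.0
time_s: 7.65
ee_pos: [0.3959, 0.3345, 0.1285]
ee_rot: [-3.141, -0.0, -0.121]
contact_force: [0.1, 0.7, 0.3]
finger_gap: 0.001
gripper_force: 0.0
```

```bash
python3 - <<'E'
from h import *
a=r.capture("top");b=r.capture("side")
A=cv2.resize(a[170:270,120:220],None,fx=4,fy=4,interpolation=2);B=cv2.resize(b[180:280,240:340],None,fx=4,fy=4,interpolation=2)
cv2.imwrite("pics/lev2.png",np.hstack([A,B])[:,:,::-1])
print(proj("top",[.432,.33,.159]),proj("side",[.432,.33,.159]))
E
```

```text
[147.19180735 233.1200087 ] [295.13101073 235.31130974]
```

View pics/lev2.png

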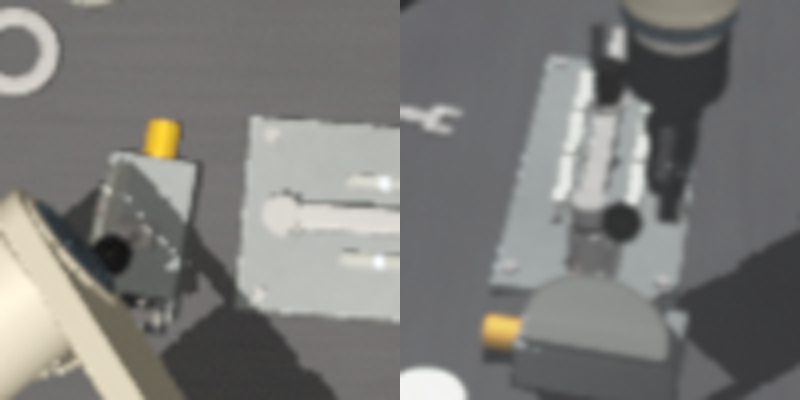

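```bash
python3 - <<'E'
from h import *
o=r.observe();p=np.array(o["ee_pos"])
print(p,[proj(n,p) for n in("top","side")],[proj(n,p+[0,0,.019]) for n in("top","side")])
print(tri((157.5,248.5),(307,233.7)))
for z in(.136,.15,.16): print(z,onz("top",147.6,233.7,z),onz("side",295.4,235.5,z))
E
```

```text
[0.39615486 0.3344714  0.12857055] [array([147.39055478, 244.84441247]), array([306.5343251 , 244.39902993])] [array([146.20647702, 244.99222038]), array([306.72371927, 239.69788036])]
(array([0.3907706 , 0.30098915, 0.14365524]), np.float64(0.010346628174570799))
0.136 [0.4302186  0.33305458 0.136     ] [0.43196308 0.30358942 0.136     ]
0.15 [0.43024726 0.33043199 0.15      ] [0.43146223 0.32016927 0.15      ]
0.16 [0.43026774 0.32855872 0.16      ] [0.43110448 0.33201202 0.16      ]
```

```bash
python3 - <<'E'
from h import *
print("lev1 expect",proj("side",[.4313,.3275,.244+.01]), "obs 293,207")
P=[.2511,-.5718,.1922]
print("start",proj("top",P),proj("side",P))
a=r.capture("top");b=r.capture("side")
p=np.array(r.observe()["ee_pos"])
A=cv2.resize(a[215:275,120:190],None,fx=6,fy=6,interpolation=2);B=cv2.resize(b[200:260,270:340],None,fx=6,fy=6,interpolation=2)
s0=cv2.imread("pics/top0.png")[:,:,::-1];u,v=proj("top",P).astype(int);print(u,v)
s1=cv2.imread("pics/side0.png")[:,:,::-1];u1,v1=proj("side",P).astype(int);print(u1,v1)
C=cv2.resize(s0[270:330,430:500],None,fx=5,fy=5,interpolation=2);D=cv2.resize(s1[60:120,310:380],None,fx=5,fy=5,interpolation=2)
C=cv2.resize(C,(420,360));D=cv2.resize(D,(420,360))
im=cv2.resize(np.vstack([np.hstack([A,B]),np.hstack([C,D])]),(700,600))
cv2.imwrite("pics/q.png",im[:,:,::-1])
E
```

```text
lev1 expect [295.93059949 210.0044011 ] obs 293,207
start [450.83508848 295.9048992 ] [342.7603804  106.48656907]
450 295
342 106
```

View pics/q.png

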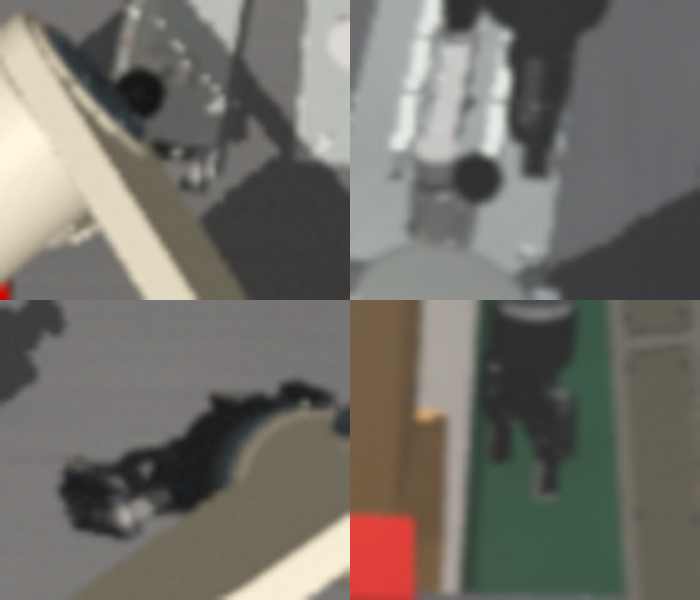

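```bash
python3 - <<'E'
from h import *
print("origin side",proj("side",[0,0,0]),proj("side",[0,0,.02]),"side r.1 pts",[proj("side",[.1*np.cos(t),.1*np.sin(t),0]).round(0).tolist() for t in (0,1.57,3.14,4.71)])
print("tip side at z",onz("side",307,235,.1285),onz("side",307,235,.16))
print("campos",[ray(n,0,0)[0].round(3) for n in("top","side")])
o=r.observe();print({k:np.round(v,3) for k,v in o.items()})
E
```

```text
origin side [412.59583401 216.74668199] [413.46325713 212.53325851] side r.1 pts [[386.0, 216.0], [417.0, 234.0], [440.0, 218.0], [408.0, 201.0]]
tip side at z [0.39573754 0.28951019 0.1285    ] [0.39586622 0.32699367 0.16      ]
campos [array([0.433, 0.046, 1.668]), array([0.399, 1.379, 1.044])]
{'time_s': np.float64(7.85), 'joint_positions': array([ 0.698,  0.264,  1.922, -0.   ,  0.956,  2.391]), 'dq': array([ 0.   ,  0.   ,  0.001, -0.   , -0.   ,  0.   ]), 'joint_torque': array([ 6.8000e-02, -4.9395e+01, -2.9561e+01,  2.0000e-03, -2.0000e-03,
       -1.0000e-03]), 'ee_pos': array([0.396, 0.334, 0.129]), 'ee_rot': array([-3.141, -0.   , -0.122]), 'contact_force': array([-0.167,  0.778, -0.553]), 'torque': array([ 0.063, -0.022,  0.05 ]), 'gripper_force': np.float64(0.0), 'finger_gap': np.float64(-0.001)}
```

```bash
python3 -m jog '[[-1,-0.8,0,0,0],[-1,-0.9,0,0,0],[-1,0,0,0.6,0],[-1,0,0,0.6,0],[-1,0,0,0.6,0],[-1,0,0,0.6,0],[-1,0,0,0.6,0],[-1,0,0,0.4,0],[-1,0,0,0,0],[-1,0,0,0,0]]'; python3 - <<'E'
from h import *
go(.346,.34,.0)
p=np.array(r.observe()["ee_pos"])
print(p,[proj(n,p) for n in("top","side")])
a=r.capture("top");b=r.capture("side")
A=cv2.resize(a[220:290,110:200],None,fx=4,fy=4,interpolation=2);B=cv2.resize(b[200:290,270:360],None,fx=4,fy=4,interpolation=2)
cv2.imwrite("pics/q2.png",np.vstack([A,B])[:,:,::-1])
E
```

```text
time_s: 9.1
ee_pos: [0.3452, 0.3408, 0.0269]
ee_rot: [-3.141, -0.0, -0.121]
contact_force: [0.6, -0.8, -0.0]
finger_gap: -0.002
gripper_force: 0.0
pos [0.3452 0.3408 0.0269] yaw -0.121 gap -0.002 F [ 0.6 -0.8 -0. ] grip 0.0 t 9.1
units dx dy dz yaw: [0.03 0.02 0.9  0.  ]
[0.34522289 0.34079222 0.02687512] [array([151.04238782, 259.79249792]), array([321.53377515, 270.6734763 ])]
```

View pics/q2.png

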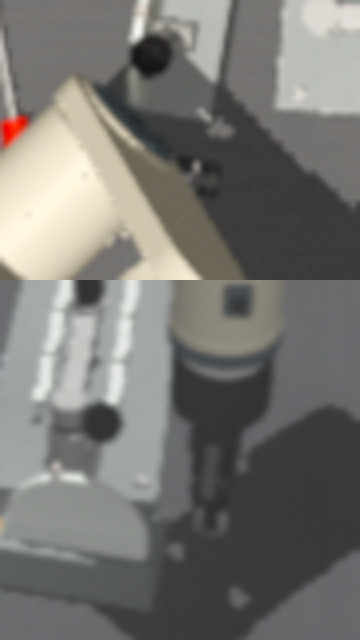

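```bash
python3 -m jog '[[-1,0,0,0.3,0],[-1,0,0,0.3,0],[-1,0,0,0.15,0],[-1,0,0,0.1,0],[-1,0,0,0,0],[-1,0,0,0,0],[-1,0,0,0,0],[-1,0,0,0,0],[-1,0,0,0,0],[-1,0,0,0,0]]'
```

```text
time_s: 10.45
ee_pos: [0.3451, 0.3405, 0.0009]
ee_rot: [-3.142, -0.0, -0.121]
contact_force: [-0.1, -0.2, -0.5]
finger_gap: -0.002
gripper_force: 0.0
```

```bash
python3 -m jog '[[-1,0,0,0.1,0],[-1,0,0,0.1,0],[-1,0,0,0.1,0],[-1,0,0,0,0],[-1,0,0,0,0],[-1,0,0,0,0],[-1,0,0,0,0],[-1,0,0,0,0],[-1,0,0,0,0],[-1,0,0,0,0]]'
```

```text
time_s: 11.7
ee_pos: [0.3451, 0.3405, -0.0081]
ee_rot: [-3.142, -0.0, -0.121]
contact_force: [0.4, 0.3, -0.2]
finger_gap: 0.007
gripper_force: 0.0
```

```bash
python3 -m jog '[[-1,0,0,0.1,0],[-1,0,0,0.1,0],[-1,0,0,0.1,0],[-1,0,0,0.1,0],[-1,0,0,0.1,0],[-1,0,0,0,0],[-1,0,0,0,0],[-1,0,0,0,0],[-1,0,0,0,0],[-1,0,0,0,0]]'
```

```text
time_s: 12.95
ee_pos: [0.3452, 0.3405, -0.0231]
ee_rot: [-3.142, -0.0, -0.121]
contact_force: [-0.4, -0.3, -0.6]
finger_gap: -0.004
gripper_force: 0.0
```

```bash
python3 -m jog '[[-1,0,0,0.1,0],[-1,0,0,0,0],[-1,0,0,0.1,0],[-1,0,0,0,0],[-1,0,0,0.1,0],[-1,0,0,0,0],[-1,0,0,0,0],[-1,0,0,0,0],[-1,0,0,0,0],[-1,0,0,0,0]]'; python3 - <<'E'
from h import *
p=np.array(r.observe()["ee_pos"])
print(p,[proj(n,p) for n in("top","side")])
b=r.capture("side")
B=cv2.resize(b[220:300,280:360],None,fx=6,fy=6,interpolation=2)
cv2.imwrite("pics/q3.png",B[:,:,::-1])
E
```

```text
time_s: 14.2
ee_pos: [0.3452, 0.3405, -0.0321]
ee_rot: [-3.142, -0.0, -0.121]
contact_force: [0.3, 0.2, 0.7]
finger_gap: -0.006
gripper_force: 0.0
[ 0.34515648  0.34052897 -0.03207705] [array([154.28364698, 258.88005648]), array([320.66417488, 283.70538465])]
```

View pics/q3.png

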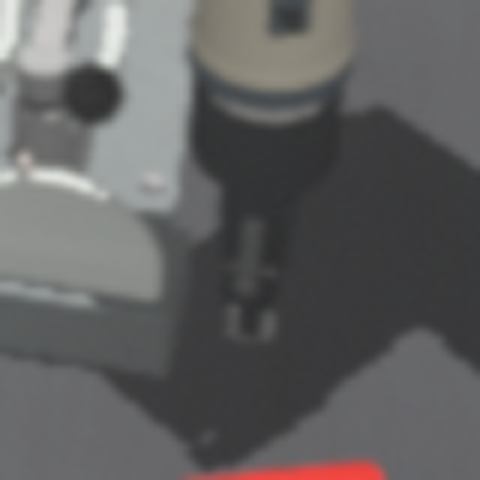

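```bash
python3 -m jog '[[-1,0,0,0.07,0],[-1,0,0,0,0],[-1,0,0,0.07,0],[-1,0,0,0,0],[-1,0,0,0.07,0],[-1,0,0,0,0],[-1,0,0,0,0],[-1,0,0,0,0],[-1,0,0,0,0],[-1,0,0,0,0]]'
```

```text
time_s: 15.5
ee_pos: [0.3452, 0.3406, -0.0383]
ee_rot: [-3.141, -0.0, -0.121]
contact_force: [-0.4, -0.6, 5.7]
finger_gap: 0.004
gripper_force: 2.5
```

```bash
sed -i 's/d=np.array(\[x,y,z\])-p;/d=np.array([x,y,z-.037])-p;/' h.py
python3 -m jog '[[-1,0,0,-0.95,0],[-1,0,0,-1,0],[-1,0,0,-1,0],[-1,0,0,-1,0],[0.5,0,0,-1,0],[0.5,0,0,-1,0],[0.5,0.2,0,-1,0],[0.5,0.9,0,0,0],[0.5,0.9,0,0,0],[0.5,0.92,0,0,0]]'; python3 -m jog '[[0.5,0,0,0.4,0],[0.5,0,0,0.6,0],[0.5,0,0,0.6,0],[0.5,0,0,0.6,0],[0.5,0,0,0,0],[-1,0,0,0,0],[-1,0,0,0,0],[-1,0,0,0,0],[-1,0,0,0,0],[-1,0,0,0,0]]'; python3 -c "
from h import *
go(.432,.3295,.14,-.121)"
```

```text
time_s: 16.75
ee_pos: [0.4327, 0.3296, 0.1698]
ee_rot: [3.141, 0.0, -0.121]
contact_force: [0.3, 0.3, -0.4]
finger_gap: 0.753
gripper_force: 0.0
time_s: 18.0
ee_pos: [0.4327, 0.3311, 0.1052]
ee_rot: [-3.139, -0.001, -0.122]
contact_force: [-2.2, 4.4, 6.5]
finger_gap: 0.341
gripper_force: 59.1
pos [0.4327 0.3311 0.1052] yaw -0.122 gap 0.341 F [-2.2  4.4  6.5] grip 59.1 t 18.0
units dx dy dz yaw: [-0.02  0.05  0.07 -0.  ]
```

```bash
python3 -m jog '[[-1,-0.32,0.03,0.06,0],[-1,-0.32,0,0.11,0],[-1,-0.23,0,0.1,0],[-1,-0.22,0,0.1,0],[-1,-0.29,0,0.18,0],[-1,-0.25,0,0.2,0],[-1,-0.06,0,0.05,0],[-1,0,0,0,0],[-1,0,0,0,0],[-1,0,0,0,0]]'
```

```text
time_s: 19.25
ee_pos: [0.3823, 0.3387, 0.0824]
ee_rot: [-3.135, -0.001, -0.123]
contact_force: [-10.8, 10.9, 17.6]
finger_gap: 0.324
gripper_force: 58.2
```

```bash
python3 -m jog '[[-1,-0.05,-0.1,-0.08,0],[-1,0,0,0,0],[-1,-0.06,0,0.05,0],[-1,0,0,0,0],[-1,-0.06,0,0.05,0],[-1,0,0,0,0],[-1,0,0,0,0],[-1,0,0,0,0],[-1,0,0,0,0],[-1,0,0,0,0]]'; python3 - <<'E'
from h import *
go(.38,.33,.12)
b=r.capture("side")
B=cv2.resize(b[190:290,240:340],None,fx=5,fy=5,interpolation=2)
cv2.imwrite("pics/l3.png",B[:,:,::-1])
piv=np.array([.4468,.324,.06])
for th in(0,.1,.2): print(th,proj("side",piv+np.array([np.sin(th-.7)*.9927*.1,-.121*np.sin(th-.7)*.1,.1*np.cos(th-.7)])))
E
```

```text
time_s: 20.5
ee_pos: [0.3779, 0.3393, 0.0797]
ee_rot: [-3.14, -0.002, -0.122]
contact_force: [5.0, 2.4, -3.5]
finger_gap: 0.322
gripper_force: 62.8
pos [0.3779 0.3393 0.0797] yaw -0.122 gap 0.322 F [ 5.   2.4 -3.5] grip 62.8 t 20.5
units dx dy dz yaw: [ 0.11  0.3  -0.11  0.  ]
0 [310.97117351 242.09271405]
0.1 [308.46588487 240.26037075]
0.2 [305.76345797 238.6050292 ]
```

View pics/l3.png

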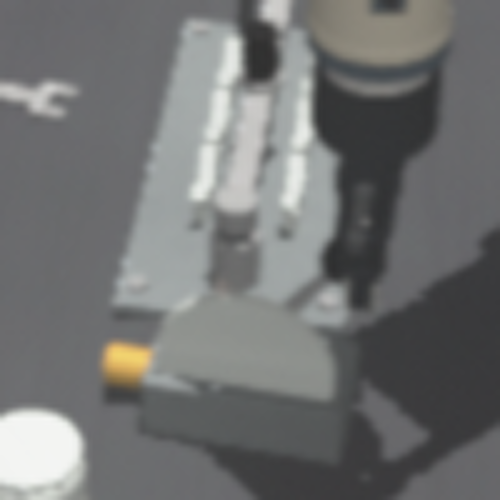

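```bash
python3 -m jog '[[-1,-0.05,0,0.04,0],[-1,0,0,0,0],[-1,0,0,0,0],[0.5,0,0,0,0],[0.5,0,0,0,0],[0.5,0,0,0,0],[0.5,0,0,0,0],[0.5,0,0,-1,0],[0.5,0,0,-1,0],[0.5,0,0,-1,0]]'; python3 - <<'E'
from h import *
go(.4550,.0658,.21,-.068)
a=r.capture("top");b=r.capture("side")
cv2.imwrite("pics/t1.png",a[:,:,::-1]);cv2.imwrite("pics/s1.png",b[:,:,::-1])
# orange/yellow cap labels: count in both views
for n,i in(("top",a),("side",b)):
    h=cv2.cvtColor(i,cv2.COLOR_RGB2HSV); m=cv2.inRange(h,(15,150,120),(30,255,255))
    k,l,s,c=cv2.connectedComponentsWithStats(m); print(n,[(s[j,4],c[j].round(1).tolist()) for j in range(1,k) if s[j,4]>3])
E
```

```text
time_s: 21.8
ee_pos: [0.3753, 0.3387, 0.1691]
ee_rot: [3.141, 0.0, -0.121]
contact_force: [0.6, -0.5, -0.4]
finger_gap: 0.751
gripper_force: 0.0
pos [0.3753 0.3387 0.1691] yaw -0.121 gap 0.751 F [ 0.6 -0.5 -0.4] grip 0.0 t 21.8
units dx dy dz yaw: [ 3.27  8.9  -0.13 -0.44]
top [(np.int32(14), [318.5, 151.7]), (np.int32(17), [345.0, 178.4]), (np.int32(65), [160.2, 204.1]), (np.int32(14), [350.5, 227.3]), (np.int32(15), [375.9, 255.5])]
side [(np.int32(78), [505.4, 110.0])]
```

```bash
python3 -m jog '[[0.5,0,0,-0.13,-0.44],[0.5,0.36,0.98,0,0],[0.5,0.36,0.99,0,0],[0.5,0.36,0.99,0,0],[0.5,0.36,0.99,0,0],[0.5,0.36,0.99,0,0],[0.5,0.36,0.99,0,0],[0.5,0.37,0.99,0,0],[0.5,0.37,0.99,0,0],[0.5,0.37,0.99,0,0]]'; python3 - <<'E'
from h import *
go(.4550,.0658,.086,-.068)
a=r.capture("top"); g=cv2.cvtColor(a,cv2.COLOR_RGB2GRAY)
m=(g[215:265,125:172]<40).astype(np.uint8); k,l,s,c=cv2.connectedComponentsWithStats(m)
print([(s[j].tolist(),(c[j]+[125,215]).round(1).tolist()) for j in range(1,k) if s[j,4]>8])
piv=np.array([.4468,.324,.06])
for th in(0,.1,.2): print(th,proj("top",piv+np.array([np.sin(th-.7)*.9927*.1,-.121*np.sin(th-.7)*.1,.1*np.cos(th-.7)])))
E
```

```text
time_s: 23.15
ee_pos: [0.4547, 0.0647, 0.1714]
ee_rot: [3.141, 0.001, -0.069]
contact_force: [-0.2, -0.2, -0.5]
finger_gap: 0.75
gripper_force: 0.0
pos [0.4547 0.0647 0.1714] yaw -0.069 gap 0.75 F [-0.2 -0.2 -0.5] grip 0.0 t 23.15
units dx dy dz yaw: [ 0.01 -0.04  4.08 -0.  ]
[([18, 29, 8, 8, 21], [147.5, 246.7])]
0 [147.70372813 249.29578304]
0.1 [147.69479683 246.7463397 ]
0.2 [147.76303094 243.98651402]
```

```bash
python3 - <<'E'
from h import *
a=r.capture("top")
for nm,a in(("0",cv2.imread("pics/top0.png")),("now",a)):
    g=cv2.cvtColor(a,cv2.COLOR_BGR2GRAY)
    for t in(30,40,60):
        m=(g[215:265,125:172]<t).astype(np.uint8); k,l,s,c=cv2.connectedComponentsWithStats(m)
        print(nm,t,[(s[j].tolist(),(c[j]+[125,215]).round(1).tolist()) for j in range(1,k) if s[j,4]>8])
E
python3 -m jog '[[0.5,0,-0.04,0.5,0],[0.5,0,0,0.6,0],[0.5,0,0,0.6,0],[0.5,0,0,0.6,0],[0.5,0,0,0.6,0],[0.5,0,0,0.6,0],[0.5,0,0,0.58,0],[-1,0,0,0,0],[-1,0,0,0,0],[-1,0,0,0,0]]'; python3 -m jog '[[-1,0,0,0,0],[-1,0,0,0,0],[-1,0,0,0,0],[-1,0,0,-0.2,0],[-1,0,0,-0.2,0],[-1,0,0,-0.2,0],[-1,0,0,-0.2,0],[-1,0,0,-0.2,0],[-1,0,0,0,0],[-1,0,0,0,0]]'
```

```text
0 30 []
0 40 []
0 60 [([18, 14, 10, 10, 59], [147.7, 233.2])]
now 30 []
now 40 [([19, 29, 7, 8, 26], [147.3, 247.2])]
now 60 [([17, 28, 9, 10, 70], [146.0, 247.5])]
time_s: 24.5
ee_pos: [0.455, 0.0666, 0.0503]
ee_rot: [3.141, -0.0, -0.068]
contact_force: [-1.3, -5.4, 1.2]
finger_gap: 0.291
gripper_force: 58.7
time_s: 25.75
ee_pos: [0.4549, 0.0671, 0.0797]
ee_rot: [-3.141, 0.0, -0.069]
contact_force: [-0.6, 3.2, -13.1]
finger_gap: 0.287
gripper_force: 59.6
```

```bash
python3 -m jog '[[-1,0,0,-0.2,0],[-1,0,0,-0.2,0],[-1,0,0,-0.2,0],[-1,0,0,-0.15,0],[-1,0,0,0,0],[-1,0.58,-0.035,0,-1],[-1,0.58,-0.035,0,-1],[-1,0.58,-0.035,0,-1],[-1,0,0,0,0],[-1,0,0,0,0]]'; python3 - <<'E'
from h import *
P=np.array([.4644,.2106]);p=np.array(r.observe()["ee_pos"]);d=p[:2]-P;print(np.hypot(*d),np.arctan2(d[1],d[0])+np.pi/2+.068)
E
```

```text
time_s: 27.0
ee_pos: [0.5064, 0.073, 0.102]
ee_rot: [-3.141, 0.001, 0.291]
contact_force: [-0.5, 5.7, -15.0]
finger_gap: 0.282
gripper_force: 60.0
0.14391427675077745 0.3643438937200311
```

Tracks well; lift ≈0.052. Continue 9.5 more rows.

```bash
python3 -m jog '[[-1,0.58,-0.035,0,-1],[-1,0.58,-0.035,0,-1],[-1,0.58,-0.035,0,-1],[-1,0.58,-0.035,0,-1],[-1,0.58,-0.035,0,-1],[-1,0.58,-0.035,0,-1],[-1,0.58,-0.035,0,-1],[-1,0.58,-0.035,0,-1],[-1,0.58,-0.035,0,-1],[-1,0.24,0,0,-0.4]]'; python3 - <<'E'
from h import *
P=np.array([.4644,.2106]);o=r.observe();p=np.array(o["ee_pos"]);d=p[:2]-P;print(np.hypot(*d),np.arctan2(d[1],d[0])+np.pi/2+.068)
print(o["joint_positions"])
E
```

```text
time_s: 28.25
ee_pos: [0.6078, 0.1903, 0.1014]
ee_rot: [-3.139, 0.002, 1.422]
contact_force: [-5.5, -1.1, -14.6]
finger_gap: 0.287
gripper_force: 60.2
0.14485719875610176 1.4984533447356827
[ 3.01373895e-01  4.66875043e-01  1.68131408e+00 -5.19425013e-04
  9.96031263e-01  4.49966051e-01]
```

```bash
python3 -m jog '[[-1,0,0,0.5,0],[-1,0,0,0.5,0],[-1,0,0,0.5,0],[-1,0,0,0.2,0],[0.6,0,0,0,0],[0.6,0,0,0,0],[0.6,0,0,0,0],[0.6,0,0,-0.6,0],[0.6,0,0,-1,0],[0.6,0,0,-1,0]]'; python3 -m jog '[[0.6,0,0,-1,0],[1,0,0.5,0,1],[1,0,0.9,0,1],[1,0,0.9,0,1],[1,0,0.9,0,1],[1,0,0.9,0,1],[1,0,0.9,0,0.5],[1,0,0,0,0],[1,0,0,0,0],[1,0,0,0,0]]'; python3 - <<'E'
from h import *
a=r.capture("top"); cv2.imwrite("pics/t2.png",a[:,:,::-1])
h=cv2.cvtColor(a,cv2.COLOR_RGB2HSV); m=cv2.inRange(h,(15,150,120),(30,255,255))
k,l,s,c=cv2.connectedComponentsWithStats(m); print([(s[j,4],c[j].round(1).tolist()) for j in range(1,k) if s[j,4]>3])
def cyl(u,v,w):
    A,B=[onz("top",*q,.046)[:2] for q in(u,v)]; M=(A+B)/2; d=A-B; psi=np.arctan2(d[1],d[0]); print(M.round(4),psi.round(3),np.hypot(*d)); go(*M,.12,psi)
cc=[c[j] for j in range(1,k) if s[j,4]>3 and c[j][0]>200]
for i in range(0,len(cc)-1,2): cyl(cc[i],cc[i+1],0)
E
```

```text
time_s: 29.5
ee_pos: [0.6094, 0.1904, 0.1317]
ee_rot: [3.14, -0.001, 1.419]
contact_force: [0.6, 0.3, 0.2]
finger_gap: 0.8
gripper_force: 0.0
time_s: 30.75
ee_pos: [0.7393, 0.1237, 0.1599]
ee_rot: [-3.142, -0.0, 0.761]
contact_force: [0.0, -0.3, -1.1]
finger_gap: 1.0
gripper_force: 0.0
[(np.int32(15), [318.6, 151.6]), (np.int32(18), [345.1, 178.3]), (np.int32(66), [160.2, 204.1]), (np.int32(14), [350.5, 227.3]), (np.int32(15), [375.9, 255.5])]
[ 0.6579 -0.2488] 0.781 0.12330971183123092
pos [0.7393 0.1237 0.1597] yaw 0.761 gap 1.004 F [-0.7 -1.   0.6] grip 0.0 t 30.8
units dx dy dz yaw: [-10.66   6.91   2.56  -0.17]
[ 0.4082 -0.3494] 0.733 0.12251228232755805
pos [0.7393 0.1237 0.1597] yaw 0.761 gap 1.004 F [-0.7 -1.   0.6] grip 0.0 t 30.8
units dx dy dz yaw: [-18.75   4.34   2.56   0.23]
```

```bash
python3 -m jog '[[1,-0.97,0.63,0,-0.17],[1,-0.97,0.63,0,0],[1,-0.97,0.63,0,0],[1,-0.97,0.63,0,0],[1,-0.97,0.63,0,0],[1,-0.97,0.63,0,0],[1,-0.97,0.63,0,0],[1,-0.97,0.63,0,0],[1,-0.97,0.63,0,0],[1,-0.97,0.63,0,0]]'; python3 -m jog '[[1,-0.96,0.61,0,0],[1,0,0,0.5,0],[1,0,0,0.5,0],[1,0,0,0.5,0],[1,0,0,0.5,0],[1,0,0,0.5,0],[1,0,0,0,0],[1,0,0,0,0],[1,0,0,0,0],[1,0,0,0,0]]'; python3 -c "
from h import *
go(.6579,-.2488,.006,.781)"
```

```text
time_s: 32.05
ee_pos: [0.6648, -0.2163, 0.1596]
ee_rot: [3.141, -0.0, 0.781]
contact_force: [-0.5, -0.3, -0.0]
finger_gap: 0.999
gripper_force: 0.0
time_s: 33.3
ee_pos: [0.6578, -0.2493, 0.0849]
ee_rot: [3.141, -0.0, 0.78]
contact_force: [-0.0, -0.4, -0.5]
finger_gap: 0.998
gripper_force: 0.0
pos [ 0.6578 -0.2493  0.0849] yaw 0.78 gap 0.998 F [-0.  -0.4 -0.5] grip 0.0 t 33.3
units dx dy dz yaw: [ 0.01 -0.01  3.86 -0.01]
```

```bash
python3 -m jog '[[1,0,0,0.6,0],[1,0,0,0.6,0],[1,0,0,0.6,0],[1,0,0,0.6,0],[1,0,0,0.5,0],[1,0,0,0.5,0],[1,0,0,0.36,0],[-1,0,0,0,0],[-1,0,0,0,0],[-1,0,0,0,0]]'; python3 -m jog '[[-1,0,0,0,0],[-1,0,0,0,0],[-1,0,0,0,0],[-1,0,0,-0.5,0],[-1,0,0,-0.8,0],[-1,0,0,-1,0],[-1,0,0,-1,0],[-1,0,0,-1,0],[-1,0,0,-0.5,0],[-1,0,0,0,0]]'; python3 -c "
from h import *
go(.4497,-.0020,.11,-.068);go(.4591,.1337,.11,-.068)"
```

```text
time_s: 34.55
ee_pos: [0.6582, -0.2494, -0.0274]
ee_rot: [3.14, -0.001, 0.78]
contact_force: [1.5, -0.1, -5.1]
finger_gap: 0.422
gripper_force: 60.2
time_s: 35.8
ee_pos: [0.6579, -0.2493, 0.1165]
ee_rot: [3.14, -0.001, 0.78]
contact_force: [-1.4, 0.2, -3.8]
finger_gap: 0.421
gripper_force: 61.1
pos [ 0.6579 -0.2493  0.1165] yaw 0.78 gap 0.421 F [-1.4  0.2 -3.8] grip 61.1 t 35.8
units dx dy dz yaw: [-7.49 -7.75  1.45  7.07]
pos [ 0.6579 -0.2493  0.1165] yaw 0.78 gap 0.421 F [-1.4  0.2 -3.8] grip 61.1 t 35.8
units dx dy dz yaw: [ -7.48 -12.29   1.45   7.07]
```

```bash
python3 -m jog '[[-1,0,0,0,0.88],[-1,0,0,0,0.88],[-1,0,0,0,0.88],[-1,0,0,0,0.88],[-1,0,0,0,0.88],[-1,0,0,0,0.88],[-1,0,0,0,0.88],[-1,0,0,0,0.91],[-1,-0.75,-0.78,0,0],[-1,-0.75,-0.78,0,0]]'; python3 -m jog '[[-1,-0.75,-0.78,0,0],[-1,-0.75,-0.78,0,0],[-1,-0.75,-0.78,0,0],[-1,-0.75,-0.78,0,0],[-1,-0.75,-0.78,0,0],[-1,-0.75,-0.78,0,0],[-1,-0.75,-0.77,0,0],[-1,-0.74,-0.76,0,0],[-1,0,0,0,0],[-1,0,0,0,0]]';  python3 - <<'E'
from h import *
go(.4497,-.0020,.0366,-.068)
a=r.capture("top");b=r.capture("side")
cv2.imwrite("pics/w.png",np.hstack([cv2.resize(a[150:300,150:340],(500,395),interpolation=2),cv2.resize(b[150:270,240:330],(296,395),interpolation=2)])[:,:,::-1])
E
```

```text
time_s: 37.05
ee_pos: [0.614, -0.1986, 0.1134]
ee_rot: [-3.141, 0.003, -0.069]
contact_force: [-0.9, 0.1, -3.9]
finger_gap: 0.422
gripper_force: 61.1
time_s: 38.3
ee_pos: [0.4493, -0.0013, 0.115]
ee_rot: [3.141, 0.0, -0.068]
contact_force: [0.8, -0.6, -4.9]
finger_gap: 0.423
gripper_force: 61.2
pos [ 0.4493 -0.0013  0.115 ] yaw -0.068 gap 0.423 F [ 0.8 -0.6 -4.9] grip 61.2 t 38.3
units dx dy dz yaw: [ 0.01  0.02  3.85 -0.  ]
```

View pics/w.png

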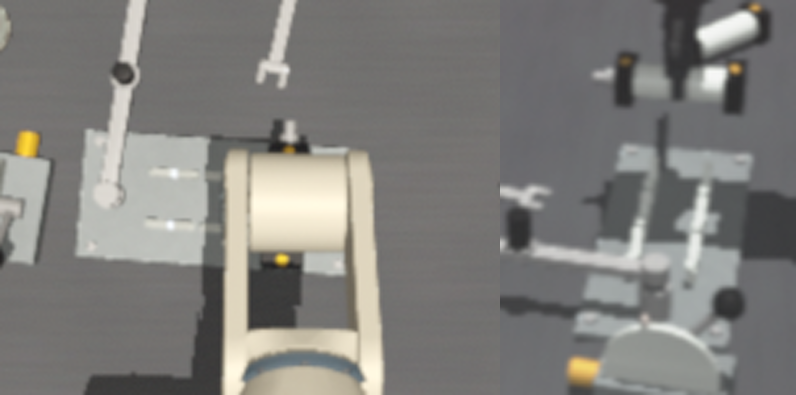

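```bash
python3 -m jog '[[-1,0,0.02,0.6,0],[-1,0,0,0.6,0],[-1,0,0,0.6,0],[-1,0,0,0.6,0],[-1,0,0,0.5,0],[-1,0,0,0.3,0],[-1,0,0,0.2,0],[-1,0,0,0.2,0],[-1,0,0,0.2,0],[-1,0,0,0,0]]'
```

```text
time_s: 39.65
ee_pos: [0.4491, -0.0018, 0.0012]
ee_rot: [3.142, 0.0, -0.069]
contact_force: [0.0, -0.7, -4.2]
finger_gap: 0.425
gripper_force: 61.3
```

```bash
python3 -m jog '[[-1,0,0,0.08,0],[-1,0,0,0,0],[0.4,0,0,0,0],[0.4,0,0,0,0],[0.4,0,0,0,0],[0.4,0,0,-0.4,0],[0.4,0,0,-0.9,0],[0.4,0,0,-1,0],[0.4,0,0,-1,0],[0.4,0,0,-1,0]]'; python3 -m jog '[[1,0,1,0,-1],[1,0,1,0,-1],[1,0,1,0,-1],[1,0,1,0,-1],[1,0,1,0,-1],[1,0,1,0,-1],[1,0,1,0,-0.7],[1,0,0,0,0],[1,0,0,0,0],[1,0,0,0,0]]'; cat >> h.py <<'E'
def labels():
    a=r.capture("top"); h=cv2.cvtColor(a,cv2.COLOR_RGB2HSV); m=cv2.inRange(h,(15,150,120),(30,255,255))
    k,l,s,c=cv2.connectedComponentsWithStats(m); return a,[c[j] for j in range(1,k) if s[j,4]>3 and c[j][0]>180]
def cyl(u,v,z=.046):
    A,B=sorted([onz("top",*q,z)[:2] for q in(u,v)],key=lambda q:-q[0]); d=A-B; return (A+B)/2,np.arctan2(d[1],d[0]),np.hypot(*d)
E
python3 - <<'E'
from h import *
a,c=labels(); print(np.round(c,1).tolist())
for i in range(len(c)):
    for j in range(i):
        for z in(.046,.073):
            M,p,L=cyl(c[i],c[j],z)
            if .11<L<.135:
                print(i,j,z,M.round(4),p.round(3),L.round(4))
                if z<.05: go(*M,.12,p)
E
```

```text
time_s: 40.9
ee_pos: [0.4492, -0.0018, 0.1299]
ee_rot: [-3.142, -0.001, -0.069]
contact_force: [1.3, -0.5, 0.2]
finger_gap: 0.698
gripper_force: 0.0
time_s: 42.15
ee_pos: [0.5073, -0.1965, 0.1283]
ee_rot: [-3.141, 0.0, 0.735]
contact_force: [-0.1, -0.6, 0.2]
finger_gap: 0.997
gripper_force: 0.0
[[257.8, 208.6], [350.5, 227.3], [255.3, 247.2], [375.9, 255.5]]
2 0 0.046 [ 0.4503 -0.0022] -0.06 0.1254
pos [ 0.5074 -0.1965  0.1283] yaw 0.735 gap 0.998 F [-0.3 -0.3  1. ] grip 0.0 t 42.2
units dx dy dz yaw: [-2.29 -6.35  1.51  6.63]
2 0 0.073 [ 0.4501 -0.0014] -0.06 0.1233
3 1 0.046 [ 0.4082 -0.3494] 0.733 0.1225
pos [ 0.5074 -0.1965  0.1283] yaw 0.735 gap 0.998 F [-0.3 -0.3  1. ] grip 0.0 t 42.2
units dx dy dz yaw: [-5.87  1.58  1.51  0.02]
3 1 0.073 [ 0.4086 -0.3429] 0.733 0.1205
```

```bash
python3 -m jog '[[1,-0.98,0.26,0,0],[1,-0.98,0.26,0,0],[1,-0.98,0.26,0,0],[1,-0.98,0.26,0,0],[1,-0.98,0.27,0,0],[1,-0.97,0.27,0,0],[1,0,0,0.5,0],[1,0,0,0.5,0],[1,0,0,0.5,0],[1,0,0,0,0]]'; python3 - <<'E'
from h import *
a,c=labels(); print(np.round(c,1).tolist())
go(.4082,-.3494,.0093,.733)
E
```

```text
time_s: 43.45
ee_pos: [0.4085, -0.349, 0.0814]
ee_rot: [-3.138, 0.0, 0.736]
contact_force: [0.6, -0.2, -0.3]
finger_gap: 1.002
gripper_force: 0.0
[[257.8, 208.6], [350.7, 227.1], [255.3, 247.2]]
pos [ 0.4089 -0.3496  0.0822] yaw 0.736 gap 1.002 F [ 1.  -0.2  0.2] grip 0.0 t 43.5
units dx dy dz yaw: [-0.01 -0.02  3.66  0.03]
```

```bash
python3 -m jog '[[1,0,0,0.6,0],[1,0,0,0.6,0],[1,0,0,0.6,0],[1,0,0,0.6,0],[1,0,0,0.5,0],[1,0,0,0.5,0],[1,0,0,0.26,0],[-1,0,0,0,0],[-1,0,0,0,0],[-1,0,0,0,0]]'; python3 -m jog '[[-1,0,0,0,0],[-1,0,0,0,0],[-1,0,0,0,0],[-1,0,0,-0.5,0],[-1,0,0,-0.8,0],[-1,0,0,-1,0],[-1,0,0,-1,0],[-1,0,0,-1,0],[-1,0,0,-0.5,0],[-1,0,0,0,0]]'; python3 -c "
from h import *
go(.4591,.1337,.15,-.068)"
```

```text
time_s: 44.75
ee_pos: [0.4094, -0.3508, -0.0259]
ee_rot: [3.141, -0.0, 0.735]
contact_force: [-3.3, 2.4, 4.0]
finger_gap: 0.424
gripper_force: 59.3
time_s: 46.0
ee_pos: [0.4095, -0.3509, 0.1183]
ee_rot: [3.139, -0.0, 0.735]
contact_force: [0.2, -0.7, -3.1]
finger_gap: 0.417
gripper_force: 61.2
pos [ 0.4095 -0.3509  0.1183] yaw 0.735 gap 0.417 F [ 0.2 -0.7 -3.1] grip 61.2 t 46.0
units dx dy dz yaw: [  0.55 -16.23   0.18   6.69]
```

```bash
python3 -m jog '[[-1,0,0,0,0.95],[-1,0,0,0,0.95],[-1,0,0,0,0.95],[-1,0,0,0,0.95],[-1,0,0,0,0.95],[-1,0,0,0,0.97],[-1,0,0,0,0.97],[-1,0.03,-0.95,0,0],[-1,0.03,-0.95,0,0],[-1,0.03,-0.95,0,0]]'; python3 -m jog '[[-1,0.03,-0.95,0,0],[-1,0.03,-0.95,0,0],[-1,0.03,-0.95,0,0],[-1,0.03,-0.95,0,0],[-1,0.03,-0.95,0,0],[-1,0.03,-0.95,0,0],[-1,0.03,-0.95,0,0],[-1,0.03,-0.95,0,0],[-1,0.03,-0.95,0,0],[-1,0.03,-0.95,0,0]]';  python3 - <<'E'
from h import *
a,c=labels(); print(np.round(c,1).tolist())
go(.4591,.1337,.0366,-.068)
E
```

```text
time_s: 47.25
ee_pos: [0.4166, -0.264, 0.1158]
ee_rot: [-3.14, 0.002, -0.068]
contact_force: [0.8, -0.1, -3.0]
finger_gap: 0.42
gripper_force: 61.3
time_s: 48.5
ee_pos: [0.4447, 0.0193, 0.1161]
ee_rot: [3.141, 0.002, -0.067]
contact_force: [1.2, -0.8, -3.0]
finger_gap: 0.423
gripper_force: 61.3
[[253.1, 208.1], [250.1, 249.5]]
pos [0.4451 0.0216 0.1161] yaw -0.068 gap 0.423 F [-0.3  1.9 -3.3] grip 61.4 t 48.55
units dx dy dz yaw: [ 0.21 -3.76  3.88  0.  ]
```

```bash
python3 -m jog '[[-1,0.06,-0.94,0,0],[-1,0.05,-0.94,0,0],[-1,0.05,-0.94,0,0],[-1,0.05,-0.94,0,0],[-1,0,0,0.6,0],[-1,0,0,0.6,0],[-1,0,0,0.6,0],[-1,0,0,0.5,0],[-1,0,0,0,0],[-1,0,0,0,0]]';  python3 - <<'E'
from h import *
a,c=labels(); print(np.round(c,1).tolist()); 
go(.4591,.1337,.0366,-.068)
for i in range(len(c)):
    for j in range(i):
        M,p,L=cyl(c[i],c[j],.121)
        if L<.14: print(M.round(4),p.round(3),L.round(4))
E
```

```text
time_s: 49.8
ee_pos: [0.4598, 0.1305, 0.0484]
ee_rot: [-3.142, -0.0, -0.067]
contact_force: [0.2, -0.5, -2.9]
finger_gap: 0.423
gripper_force: 61.5
[[257.8, 208.6], [213.2, 244.0], [255.3, 247.2]]
pos [0.46   0.1306 0.0487] yaw -0.067 gap 0.42 F [-0.4 -0.3 -4.4] grip 61.5 t 49.85
units dx dy dz yaw: [-0.04 -0.1   1.64  0.  ]
[ 0.4496 -0.    ] -0.06 0.1196
[0.3946 0.0686] 1.498 0.1304
```

```bash
python3 -m jog '[[-1,-0.03,-0.1,0.4,0],[-1,0,0,0.4,0],[-1,0,0,0.3,0],[-1,0,0,0.2,0],[-1,0,0,0.2,0],[-1,0,0,0.1,0],[-1,0,0,0.04,0],[-1,0,0,0,0],[-1,0,0,0,0],[-1,0,0,0,0]]'
```

```text
time_s: 51.1
ee_pos: [0.4597, 0.1346, 0.0007]
ee_rot: [-3.14, -0.002, -0.068]
contact_force: [-7.1, 5.5, 23.1]
finger_gap: 0.424
gripper_force: 64.5
```

```bash
python3 -m jog '[[-1,0,0,-0.04,0],[0.3,0,0,0,0],[0.3,0,0,0,0],[0.3,0,0,0,0],[0.3,0,0,-0.5,0],[0.3,0,0,-0.9,0],[0.3,0,0,-1,0],[0.3,0,0,-1,0],[0.5,0,0,-1,0],[0.5,0,0,-1,0]]';  python3 -m jog '[[0.5,0.6,0,0,-1],[0.5,0.6,0,0,-1],[0.5,0.6,0,0,-1],[0.5,0.6,0,0,-1],[0.5,0.6,0,0,-1],[0.5,0.6,0,0,-1],[0.5,0.6,0,0,-1],[0.5,0.6,0,0,-1],[0.5,0,0,0,-1],[0.5,0,0,0,-1]]';  python3 - <<'E'
from h import *
a,c=labels(); print(np.round(c,1).tolist()); 
for i in range(len(c)):
    for j in range(i):
        M,p,L=cyl(c[i],c[j],.073)
        if L<.14: print(M.round(4),p.round(3),L.round(4))
b=r.capture("side")
cv2.imwrite("pics/w2.png",np.hstack([cv2.resize(a[140:270,130:290],(460,374),interpolation=2),cv2.resize(b[145:265,230:330],(312,374),interpolation=2)])[:,:,::-1])
go(.6079,.1904,.16,1.422)
E
```

```text
time_s: 52.35
ee_pos: [0.4588, 0.1335, 0.1643]
ee_rot: [-3.141, -0.001, -0.068]
contact_force: [0.1, 0.8, -0.2]
finger_gap: 0.749
gripper_force: 0.0
time_s: 53.6
ee_pos: [0.5889, 0.1815, 0.1632]
ee_rot: [3.141, -0.0, 1.137]
contact_force: [0.0, 0.4, -0.3]
finger_gap: 0.751
gripper_force: 0.0
[[257.9, 208.5], [255.3, 247.2]]
[ 0.4502 -0.0016] -0.062 0.1237
pos [0.5889 0.1814 0.1632] yaw 1.134 gap 0.752 F [0.  0.6 0.8] grip 0.0 t 53.7
units dx dy dz yaw: [ 0.39  0.58  1.34 -2.4 ]
```

View pics/w2.png

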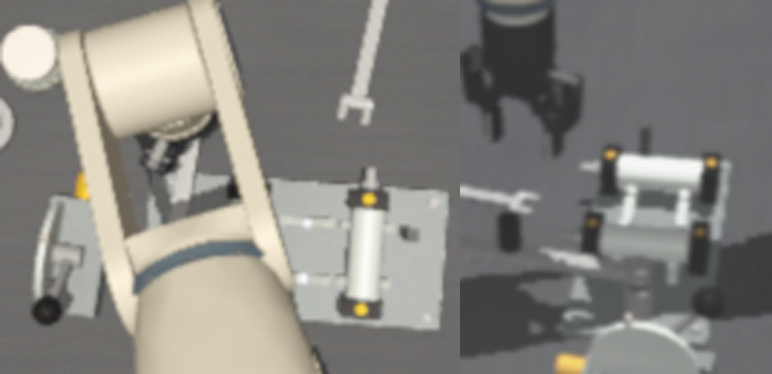

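```bash
python3 - <<'E'
from h import *
A,B=onz("side",306.9,219.4,.073),onz("side",272.3,216.2,.073); print((A+B)/2,B-A)
for P in([.4591+.061,.1337-.004,.073],[.4591-.061,.1337+.004,.073]): print(proj("side",P))
E
python3 -m jog '[[0.5,0,0,0,-0.8],[0.5,0,0,0,-0.8],[0.5,0,0,0,-0.8],[0.5,0.39,0.58,0,0],[0.5,0,0,0.6,0],[0.5,0,0,0.7,0],[0.5,0,0,0.7,0],[0.5,0,0,0.7,0],[0.5,0,0,0.6,0],[0.5,0,0,0.5,0]]'; python3 -m jog '[[0.5,0,0,0,0],[-1,0,0,0,0],[-1,0,0,0,0],[-1,0,0,0,0],[-1,0,0,0,0],[-1,0,0,0,0],[-1,0,0,0,0],[-1,0,0,0,0],[-1,0,0,0,0],[-1,0,0,0,0]]'; python3 -c "
from h import *
go(.6079,.1904,.086,1.422)"
```

```text
[0.45930446 0.13404058 0.073     ] [ 0.12305401 -0.00940546  0.        ]
[272.49572196 216.27139199]
[306.8148639  219.21282777]
time_s: 54.95
ee_pos: [0.6071, 0.1901, 0.0469]
ee_rot: [-3.141, 0.001, 1.42]
contact_force: [-0.3, -0.1, -0.3]
finger_gap: 0.747
gripper_force: 0.0
time_s: 56.2
ee_pos: [0.6087, 0.1905, 0.0489]
ee_rot: [3.14, -0.001, 1.421]
contact_force: [3.8, -0.2, 5.5]
finger_gap: 0.288
gripper_force: 59.1
pos [0.6087 0.1905 0.0489] yaw 1.421 gap 0.288 F [ 3.8 -0.2  5.5] grip 59.1 t 56.2
units dx dy dz yaw: [-0.01 -0.03 -0.   -0.01]
```

```bash
python3 -m jog '[[-1,0,0,-0.4,0],[-1,0,0,-0.45,0],[-1,0,0,-0.45,0],[-1,0,0,-0.45,0],[-1,0,0,0,0],[-1,-0.58,-0.035,0,1],[-1,-0.58,-0.035,0,1],[-1,-0.58,-0.035,0,1],[-1,-0.58,-0.035,0,1],[-1,-0.58,-0.035,0,1]]';python3 -m jog '[[-1,-0.58,-0.035,0,1],[-1,-0.58,-0.035,0,1],[-1,-0.58,-0.035,0,1],[-1,-0.58,-0.035,0,1],[-1,-0.58,-0.035,0,1],[-1,-0.58,-0.035,0,1],[-1,0,0,0,0],[-1,0,0,0,0],[-1,0,0,0,0],[-1,0,0,0,0]]'; python3 -c "
from h import *
go(.4550,.0665,.139,-.068)"
```

```text
time_s: 57.45
ee_pos: [0.5695, 0.1126, 0.1004]
ee_rot: [-3.141, 0.001, 0.816]
contact_force: [0.3, 1.9, -14.2]
finger_gap: 0.287
gripper_force: 60.2
time_s: 58.7
ee_pos: [0.4785, 0.0679, 0.1006]
ee_rot: [-3.141, 0.001, 0.102]
contact_force: [-0.4, 5.3, -14.1]
finger_gap: 0.291
gripper_force: 60.1
pos [0.4785 0.0679 0.1006] yaw 0.102 gap 0.291 F [ -0.4   5.3 -14.1] grip 60.1 t 58.7
units dx dy dz yaw: [-0.78  0.1  -0.05  1.41]
```

Final turn, push lightly against the shut stop, then lower.

```bash
python3 -m jog '[[-1,-0.58,-0.02,0,1],[-1,-0.24,0,0,0.41],[-1,-0.08,0,0,0],[-1,-0.05,0,0,0],[-1,0,0,0,0],[-1,0,0,0.4,0],[-1,0,0,0.4,0],[-1,0,0,0.4,0],[-1,0,0,0.2,0],[-1,0,0,0,0]]'; python3 -c "
from h import *
go(.4550,.0665,.093,-.068)"
```

```text
time_s: 59.95
ee_pos: [0.4537, 0.0675, 0.0595]
ee_rot: [-3.14, -0.005, -0.068]
contact_force: [6.8, 3.8, -9.9]
finger_gap: 0.285
gripper_force: 60.0
pos [0.4537 0.0675 0.0595] yaw -0.068 gap 0.285 F [ 6.8  3.8 -9.9] grip 60.0 t 59.95
units dx dy dz yaw: [0.05 0.03 0.12 0.  ]
```

```bash
python3 -m jog '[[-1,0.02,0,0.1,0],[-1,0,0,0,0],[0.5,0,0,0,0],[0.5,0,0,0,0],[0.5,0,0,0,0],[0.5,0,0,-0.5,0],[0.5,0,0,-0.9,0],[0.5,0,0,-1,0],[0.5,0,0,-1,0],[0.5,0,0,-0.8,0]]'; python3 - <<'E'
from h import *
# to above ball at vent: grasp pose there was (.3760,.3390) measured z .078
go(.3755,.3390,.21,-.121)
b=r.capture("side");a=r.capture("top")
h=cv2.cvtColor(b,cv2.COLOR_RGB2GRAY)
cv2.imwrite("pics/b3.png",np.hstack([cv2.resize(a[180:270,130:290],(640,360),interpolation=2)])[:,:,::-1]);cv2.imwrite("pics/s3.png",b[:,:,::-1])
for L in(0,.007,.03): print(L,proj("side",[.455,.0658,.122+L]))
m=(h[170:225,275:310]<45).astype(np.uint8); k,l,s,c=cv2.connectedComponentsWithStats(m); print([(s[j].tolist()) for j in range(1,k) if s[j,4]>8])
E
```

```text
time_s: 61.2
ee_pos: [0.4512, 0.0668, 0.1841]
ee_rot: [-3.141, -0.002, -0.068]
contact_force: [0.1, 0.7, 0.0]
finger_gap: 0.747
gripper_force: 0.0
pos [0.4512 0.0668 0.1841] yaw -0.068 gap 0.747 F [0.1 0.7 0. ] grip 0.0 t 61.2
units dx dy dz yaw: [-3.6  -8.7   0.37  0.44]
0 [291.85867758 195.463203  ]
0.007 [291.88237821 193.86983728]
0.03 [291.96107004 188.5794789 ]
[]
```

```bash
python3 -m jog '[[0.5,0,0,0,0.44],[0.5,-0.4,-0.97,0,0],[0.5,-0.4,-0.97,0,0],[0.5,-0.4,-0.97,0,0],[0.5,-0.4,-0.97,0,0],[0.5,-0.4,-0.97,0,0],[0.5,-0.4,-0.97,0,0],[0.5,-0.4,-0.97,0,0],[0.5,-0.4,-0.96,0,0],[0.5,-0.4,-0.95,0,0]]'; python3 - <<'E'
from h import *
go(.3760,.3390,.1155,-.121)
a=r.capture("top");b=r.capture("side")
cv2.imwrite("pics/w3.png",np.hstack([cv2.resize(a[180:270,130:290],(480,270),interpolation=2),cv2.resize(b[165:255,240:330],(270,270),interpolation=2)])[:,:,::-1])
E
```

```text
time_s: 62.55
ee_pos: [0.3746, 0.3395, 0.1814]
ee_rot: [3.141, 0.001, -0.121]
contact_force: [1.0, 0.4, -0.4]
finger_gap: 0.754
gripper_force: 0.0
pos [0.3746 0.3395 0.1814] yaw -0.121 gap 0.754 F [ 1.   0.4 -0.4] grip 0.0 t 62.55
units dx dy dz yaw: [ 0.05  0.01  3.43 -0.  ]
```

View pics/w3.png

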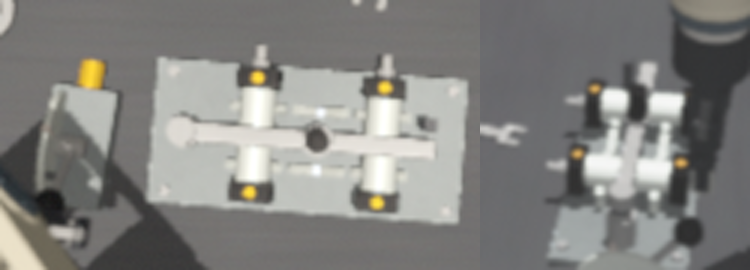

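```bash
python3 -m jog '[[0.5,0.05,0,0.5,0],[0.5,0,0,0.6,0],[0.5,0,0,0.6,0],[0.5,0,0,0.6,0],[0.5,0,0,0.6,0],[0.5,0,0,0.5,0],[-1,0,0,0,0],[-1,0,0,0,0],[-1,0,0,0,0],[-1,0,0,0,0]]'; python3 -m jog '[[-1,0,0,0,0],[-1,0,0,0,0],[-1,0.4,0,-0.29,0],[-1,0.45,0,-0.23,0],[-1,0.47,0,-0.16,0],[-1,0.49,0,-0.09,0],[-1,0.5,0,-0.01,0],[-1,0,0,0,0],[-1,0,0,0,0],[-1,0,0,0,0]]'; python3 -c "
from h import *
go(.4468,.3300,.15,-.121)"
```

```text
time_s: 63.9
ee_pos: [0.3772, 0.3393, 0.0804]
ee_rot: [-3.14, -0.001, -0.121]
contact_force: [-0.4, 2.5, 0.1]
finger_gap: 0.325
gripper_force: 58.9
time_s: 65.15
ee_pos: [0.4454, 0.3305, 0.1032]
ee_rot: [-3.141, -0.0, -0.121]
contact_force: [0.8, -0.3, -0.7]
finger_gap: -0.002
gripper_force: 0.0
pos [0.4454 0.3305 0.1032] yaw -0.121 gap -0.002 F [ 0.8 -0.3 -0.7] grip 0.0 t 65.15
units dx dy dz yaw: [ 0.05  0.01 -0.33 -0.  ]
```

```bash
python3 -m jog '[[-1,0,0,-1,0],[-1,0,0,-1,0],[-1,0,0,-1,0],[0.5,0,1,0,0],[0.5,0,1,0,0],[0.5,0,1,0,0],[0.5,0,1,0,0],[0.5,0,0,0,0],[0.5,0,0,0,0],[0.5,0,0,0,0]]'; python3 - <<'E'
from h import *
a=r.capture("top");b=r.capture("side")
piv=np.array([.4468,.324,.06])
for th in(0,.25,.5,.75,.95,1.2):
    P=piv+np.array([np.sin(th-.7)*.9927*.1,-.121*np.sin(th-.7)*.1,.1*np.cos(th-.7)]);print(th,proj("top",P).round(1),proj("side",P).round(1))
for n,a,(x0,x1,y0,y1) in(("top",a,(130,165,205,260)),("side",b,(270,325,220,255))):
    g=cv2.cvtColor(a,cv2.COLOR_RGB2GRAY)[y0:y1,x0:x1]
    for t in(45,60):
        k,l,s,c=cv2.connectedComponentsWithStats((g<t).astype(np.uint8)); print(n,t,[(s[j].tolist(),(c[j]+[x0,y0]).round(1).tolist()) for j in range(1,k) if s[j,4]>15])
cv2.imwrite("pics/w4.png",np.hstack([cv2.resize(a[190:270,120:200],(400,400),interpolation=2),cv2.resize(b[190:270,250:330],(400,400),interpolation=2)])[:,:,::-1])
E
```

```text
time_s: 66.4
ee_pos: [0.4313, 0.2121, 0.1932]
ee_rot: [-3.141, -0.0, -0.121]
contact_force: [0.7, 0.6, -0.2]
finger_gap: 0.748
gripper_force: 0.0
0 [147.7 249.3] [311.  242.1]
0.25 [147.8 242.5] [304.3 237.8]
0.5 [148.4 234.8] [296.8 234.9]
0.75 [149.5 226.5] [288.8 233.4]
0.95 [150.6 220.1] [282.5 233.3]
1.2 [152.2 212.6] [275.2 234.7]
top 45 []
top 60 [([16, 10, 8, 6, 27], [149.1, 217.3])]
side 45 []
side 60 [([0, 0, 4, 10, 34], [271.2, 224.9]), ([33, 1, 6, 12, 48], [305.7, 226.7]), ([8, 12, 8, 7, 38], [281.6, 234.7])]
```

```bash
python3 - <<'E'
from h import *
xv=onz("top",147,247.5,.1365)[0]; xn=onz("top",149.1,217.3,.157)[0]; print(xv,xn,.7+np.arcsin((xn-xv)/.9927/.1-.644))
print(onz("side",310,242.7,.1365),onz("side",281.6,234.7,.157))
x2=onz("side",310,242.7,.1365)[0];x3=onz("side",281.6,234.7,.157)[0];print(.7+np.arcsin((x3-x2)/.9927/.1-.644))
a=r.capture("top");b=r.capture("side")
cv2.imwrite("pics/w5.png",np.hstack([cv2.resize(a[195:255,130:180],(390,468),interpolation=2),cv2.resize(b[220:270,265:308],(402,468),interpolation=2)])[:,:,::-1])
E
```

```text
0.38828574814042394 0.47964021146376307 0.9799031300207669
[0.38577365 0.33486357 0.1365    ] [0.47367827 0.32785675 0.157     ]
0.9439220706405129
```

View pics/w5.png

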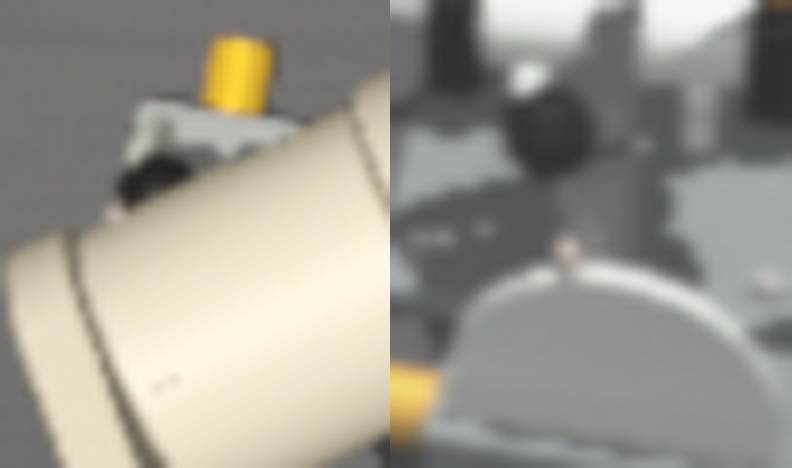

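```bash
python3 -c "
from rig import r
print(r.close_job())"
```

```text
the job is handed in; nothing more can be done
None
```

I handed the job in with both cylinders seated in lanes 1 and 3, the bar shut down on them, and the air lever at about 0.96 rad. The camera estimates of the lever ran from 0.94 to 0.98 rad, inside the 0.84 to 1.06 limits. My grip on the lever ball slipped during that last move, so its final angle comes only from the cameras, and no pass or fail result came back.

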